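# Reverse the row of bead jars into the carry rack

## Task

The blue rack is going to the colleague who sits opposite, so move the three bead jars and the amber dropper bottle from the light wooden rack to the empty blue rack in reverse order: what stands leftmost now must stand rightmost there, and so on, one on each round place. Keep every one upright all the way, and leave each standing on the middle of its place.

Things in the scene. Friction and masses are not known exactly. Their poses are not given: they have to be found in the camera images.
- stock_rack: Light wooden rack, full at the start, tagged near ledge; fixed. Four flat grey places, 55 mm round, at y = 105, 35, -35, -105 mm (left to right), x = 0, their surface 12 mm above the origin. Board: y +-143, x -56 to 33 mm; 6 mm rails at x = +-31, 26 mm high cheeks at y = +-139. Origin on the bench under the row's centre; x away from the robot, y left, yaw under 5 deg. Front or back rack.
- carry_rack: Blue rack, empty at the start; fixed. Four flat grey places, 55 mm round, at y = 105, 35, -35, -105 mm (left to right), x = 0, their surface 12 mm above the origin. Board: y +-143, x +-33 mm; 6 mm rails at x = +-31, 26 mm high cheeks at y = +-139. Origin on the bench under the row's centre; x away from the robot, y left, yaw under 5 deg. Front or back rack.
- jar_red: corked glass jar of red beads, 46 mm across and 77 mm tall. Grasp it across its round body (46 mm wide, 72 mm tall) from above. About 90 g (varies). It starts upright on one of the four places of stock_rack, any of them, within 4 mm of the centre. Origin: centre of its underside; z up.
- jar_blue: corked glass jar of blue beads, the widest and shortest, 50 mm across and 67 mm tall. Grasp it across its round body (50 mm wide, 62 mm tall) from above. About 90 g (varies). It starts upright on one of the four places of stock_rack, any of them, within 4 mm of the centre. Origin: centre of its underside; z up.
- jar_cream: corked glass jar of cream-coloured beads, 42 mm across and 88 mm tall. Grasp it across its round body (42 mm wide, 82 mm tall) from above. About 90 g (varies). It starts upright on one of the four places of stock_rack, any of them, within 4 mm of the centre. Origin: centre of its underside; z up.
- amber_bottle: small amber dropper bottle with a black rubber bulb on top, 33 mm across and 102 mm tall (body up to 62 mm, then a 24 mm collar and a 13 mm bulb). Grasp it across its round body (33 mm wide, 62 mm tall) from above. About 70 g (varies). It starts upright on one of the four places of stock_rack, any of them, within 4 mm of the centre. Origin: centre of its underside; z up.
- tag_red: flat red enamel tag, 14 x 34 x 3 mm, fixed on the robot's-side ledge of stock_rack directly in front of the place where the red jar stands at the start, 46 mm from that thing's centre towards the robot; it stays there and so records the place. Origin: centre of its underside, 12 mm above the bench; its long side lies along the row.
- tag_blue: flat blue enamel tag, 14 x 34 x 3 mm, fixed on the robot's-side ledge of stock_rack directly in front of the place where the blue jar stands at the start, 46 mm from that thing's centre towards the robot; it stays there and so records the place. Origin: centre of its underside, 12 mm above the bench; its long side lies along the row.
- tag_cream: flat cream-coloured enamel tag, 14 x 34 x 3 mm, fixed on the robot's-side ledge of stock_rack directly in front of the place where the cream jar stands at the start, 46 mm from that thing's centre towards the robot; it stays there and so records the place. Origin: centre of its underside, 12 mm above the bench; its long side lies along the row.
- tag_amber: flat orange enamel tag, 14 x 34 x 3 mm, fixed on the robot's-side ledge of stock_rack directly in front of the place where the amber bottle stands at the start, 46 mm from that thing's centre towards the robot; it stays there and so records the place. Origin: centre of its underside, 12 mm above the bench; its long side lies along the row.
Not all that is in view belongs to the job. What is shaped like the jar_blue but yellow is not meant.

How it is judged:
By the outcome, as a careful person would: the job done as asked, in the order asked, and still so for the second after the job is handed in, with the robot touching nothing.
It also fails if it takes over 99 s, if anything falls off the work surface, if the arm or the gripper's body presses on something with over 40 N, if the wrist force passes 120 N, or if a joint passes its speed limit or range.

## Robot

A 6-joint arm with a two-finger parallel gripper is mounted at the origin on the work surface; the furniture and walls round the work are solid. World frame = base frame: x ahead of the robot, y to its left, z up, the work surface at z = 0. Lengths are in m, angles in rad, forces in N, time in s.
With the tool pointing down it reaches from about 0.325 to 0.875 m from the base axis. Payload 4.4 kg.
Tool frame: the origin (TCP) lies midway between the tips of the shut fingers; the grasp point (between the pads) lies 19 mm behind it (grasp_offset is the distance from the TCP to the grasp point, in m); z points along the fingers, y is the line along which they close (so a half turn about z gives the same grasp; the last joint's range is limited). The gripper opens to 85 mm and grips with 20 to 120 N. Pads are 22 mm wide; open, the fingers measure 114 mm over their backs; the gripper's body (76 mm by 85 mm) begins 54 mm behind the grasp point. The pads swing forward as they close: fully open they stand 13 mm farther back than shut.
Start: joints at [1.048, 0.207, 1.542, -0, 1.393, -0.15], TCP at [0.209, 0.536, 0.231] pointing down, gripper open.
Joint ranges: [-2.73, 2.73], [-0.86, 2.22], [0.23, 2.46], [-1.11, 4.25], [0.08, 2.63], [-2.82, 2.82]. Speed limits (rad/s): [2.79, 2.79, 3.14, 3.14, 3.14, 3.14].

## Interface

Orientations are given as a 3x3 rotation matrix whose columns are the frame's x, y, z axes.
In Python, from cell import * gives the robot as it stands. The module is installed in compiled form; this text tells all that it offers.
- The arm moves only by the shell command python3 -m pendant 'ROWS' [OPENING] [FORCE]. ROWS is text: rows parted by semicolons, each of 6 numbers parted by spaces: the shift along the world's x, y, z normalised to -1 to 1, where 1 is 0.2 m, then the turn, a rotation vector about the world's x, y, z normalised to -1 to 1, where 1 is 45 degrees. A call has 1 to 5 rows; each row shifts and turns the commanded pose from where the row before left it; what a row does not reach is not made up. A row lasts 1/12 s, in which the tool goes at most 41.7 mm and 7.16 degrees, less where a joint would pass 70% of its speed; a pose out of reach is approached as far as the arm can. A call with a number of a shift or a turn outside -1 to 1 is refused whole. A call with a gripper value outside its range is refused whole. OPENING is the opening, from -1 (shut) to 1 (fully open), set as the call begins (- or left out, the last holds). The fingers move at their own pace and stop on an object; FORCE is the grip in N (left out, the last holds). Time passes only in rows, so rows that do not move let the fingers close. It gives the time, the measured TCP pose, the force, the opening and the grip force at its end, in the units of the state.
- get_obs(): the state, without advancing time (a new reading comes with each control period).
- capture(name): name is "scene" or "top" or "wrist"; returns a dict with "pixels" (420x560x3 uint8, blue, green, red), "mtx" (3x3 intrinsics, pixels), "D" ([k1, k2, p1, p2, k3] as OpenCV has them; the pictures are not rectified), "world_from_camera" (4x4, takes a point from camera to world coordinates); the wrist camera has in their place "hand_eye" (4x4, takes a point from camera to tool coordinates, whose origin is the TCP and whose axes are the flange's). Camera axes: x right, y up, looking along -z (the intrinsics and any distortion apply to the point x, -y, -z); pixel columns grow to the right and rows downward; lengths in m; the calibration is good to about 2 mm. A picture is of the moment at which its call begins: read the wrist's pose just before it. There is no depth.
- finish_job(): hands the job in; it is judged then, once.
Trained networks look in the newest picture that a camera, given by its name, has taken for a name from the list of things; names that differ only in an ending like _2 or _b are one class to them, and where a whole thing is asked for, a point or a joint stands for the part that bears it (a point fixed in the world has none). Each returns a list of dicts, best first, with "conf" (0 to 1); they miss things now and then, are a little off and sometimes report something else, mostly with a low value. They report only what shows in the picture. A call takes as long as a camera call. They do not tell look-alikes from the thing itself.
- boxes_of(camera, label): "uv" ([column, row] in pixels, amid what is visible of it).
- pinpoint(camera, label): "uv" ([column, row] in pixels: a listed point, or the origin of a listed thing).
The state is a dict: "clock": time; "joint_positions": joint angles; "joint_vel": joint speeds; "joint_efforts": joint torques, N m; "tcp_pos": TCP position; "eef_rot": TCP orientation; "ft_force": force on the tool from outside, world axes, zero at the start; "wrist_torque": the same for the moment, N m; "finger_gap": finger opening in m; "grip_force": force on a finger pad.
Only numpy, scipy, OpenCV 4.12 (cv2) and the standard library are available. Lean on these libraries where they do the work, as an engineer would, in place of code of your own. Each camera call takes 0.05 s, during which the arm holds its last target. There are 200 camera calls.

## Working session

There is one attempt and no reset: what is moved stays moved. The work goes in short steps, Python scripts to look and compute and a shell command to move; the robot and the scene stay as the last step left them, time stands still between calls to the robot, and variables do not carry over. Pictures are saved under pics/ and viewed, at most 14 in all, crops included, and the job is handed in when it is done.

```bash
mkdir -p pics; cat > h.py <<'E'
from cell import *
import numpy as np, cv2
def snap(n,name=None):
    o=get_obs(); c=capture(n)
    if name: cv2.imwrite(f'pics/{name}.png',c['pixels'])
    if n=='wrist':
        T=np.eye(4);T[:3,:3]=o['eef_rot'];T[:3,3]=o['tcp_pos'];c['W']=T@np.array(c['hand_eye'])
    else: c['W']=np.array(c['world_from_camera'])
    return c
def ray(c,uv,z):
    p=cv2.undistortPoints(np.array([[uv]],float),np.array(c['mtx']),np.array(c['D']))[0,0]
    d=c['W'][:3,:3]@np.array([p[0],-p[1],-1]); o=c['W'][:3,3]
    return o+d*(z-o[2])/d[2]
E
python3 - <<'E'
from h import *
print(get_obs())
for n in ('scene','top'):
    c=snap(n,n+'0'); print(n,c['W'][:3,3])
    for l in ['stock_rack','carry_rack','jar_red','jar_blue','jar_cream','amber_bottle','tag_red','tag_blue','tag_cream','tag_amber']:
        z=0 if 'rack' in l else .012
        print(l,[(np.round(d['uv'],1).tolist(),round(d['conf'],2),np.round(ray(c,d['uv'],z),4)[:2].tolist()) for d in pinpoint(n,l)[:3]])
E
```

```text
{'clock': 0.0, 'joint_positions': array([ 1.04746896e+00,  2.07447815e-01,  1.54300830e+00, -1.66640468e-05,
        1.39348109e+00, -1.50487618e-01]), 'joint_vel': array([-0.0006502 , -0.00041916,  0.00146274,  0.00052195,  0.00157602,
        0.00098898]), 'joint_efforts': array([ 7.91826114e-04, -3.83053350e+01, -2.91590667e+01, -2.62701724e-04,
        1.05954128e-02,  2.09896314e-05]), 'tcp_pos': array([0.20906588, 0.53481053, 0.23008419]), 'eef_rot': array([[-9.31297574e-01,  3.64257447e-01, -1.15751726e-03],
       [ 3.64259132e-01,  9.31295403e-01, -2.03895690e-03],
       [ 3.35285265e-04, -2.32051185e-03, -9.99997251e-01]]), 'ft_force': array([0.3187641 , 1.30083035, 0.33297204]), 'wrist_torque': array([ 0.020902  , -0.04300336, -0.03452357]), 'grip_force': 0.0, 'finger_gap': 0.08526443184152065}
scene [ 0.02391353 -0.4527213   0.45829427]
stock_rack [([306.5, 216.9], 0.9, [0.5427, 0.1828]), ([296.3, 208.1], 0.47, [0.5499, 0.2262])]
carry_rack [([256.3, 238.2], 0.75, [0.4152, 0.1771])]
jar_red [([344.3, 236.5], 0.56, [0.5374, 0.0648])]
jar_blue [([378.4, 266.3], 0.88, [0.51
[... 613 characters left out ...]
 250.2], 0.66, [0.4063, 0.1612]), ([264.4, 197.0], 0.33, [0.4937, 0.1353])]
jar_red [([295.8, 162.1], 0.74, [0.5416, 0.0731])]
jar_blue [([219.6, 174.7], 0.88, [0.5419, 0.2035]), ([360.7, 166.7], 0.86, [0.5151, -0.034])]
jar_cream [([263.1, 169.7], 0.77, [0.5379, 0.1298]), ([219.4, 174.6], 0.29, [0.5422, 0.2038])]
amber_bottle [([177.1, 188.6], 0.57, [0.5305, 0.2779]), ([258.6, 172.4], 0.2, [0.5345, 0.138])]
tag_red [([175.6, 190.8], 0.32, [0.5272, 0.2809])]
tag_blue [([225.3, 202.5], 0.44, [0.4926, 0.2011])]
tag_cream [([262.2, 196.9], 0.74, [0.4915, 0.139]), ([217.8, 175.8], 0.72, [0.5406, 0.2067])]
tag_amber [([178.9, 216.5], 0.62, [0.4824, 0.2812]), ([304.1, 186.6], 0.3, [0.497, 0.067])]
```

View pics/scene0.png

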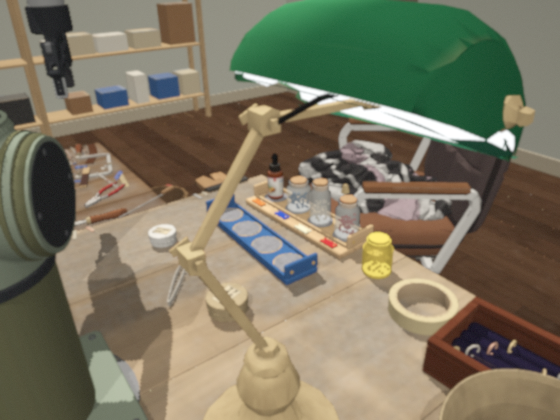

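View pics/top0.png

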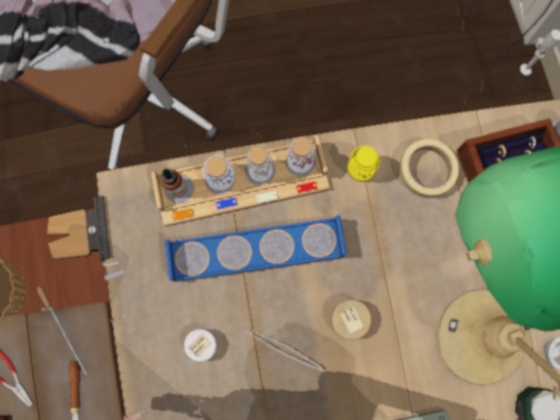

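Order left to right is amber (173,183), blue (218,172), cream (260,165), red (301,157). The blue rack is in front, its places at (192,258) to (319,240). The yellow look-alike at (364,163) stays alone. I'll move over the racks with the fingers closing along x.

```bash
python3 -m pendant '.1 -.17 .05 0 0 -.15;.1 -.17 .05 0 0 -.15;.1 -.17 .05 0 0 -.15;.1 -.17 .05 0 0 -.15;.1 -.17 .05 0 0 -.15' 1 30; python3 -m pendant '.1 -.17 .05 0 0 -.15;.1 -.17 .05 0 0 -.15;.1 -.17 .05 0 0 -.15;.1 -.17 .05 0 0 -.15;.1 -.17 .05 0 0 -.15'; python3 -m pendant '0 0 0 0 0 0;0 0 0 0 0 0'
python3 - <<'E'
from h import *
c=snap('wrist','w0'); print(c['W'])
for l in ['stock_rack','carry_rack','jar_red','jar_blue','jar_cream','amber_bottle','tag_red','tag_blue','tag_cream','tag_amber']:
    z=0 if 'rack' in l else .012
    print(l,[(np.round(d['uv'],1).tolist(),round(d['conf'],2),np.round(ray(c,d['uv'],z),4)[:2].tolist()) for d in pinpoint('wrist',l)[:3]])
E
```

```text
clock: 1.52
tcp_pos: [0.3099, 0.364, 0.2818]
eef_rot: [[-0.568, 0.823, 0.0], [0.823, 0.568, 0.0], [-0.0, 0.0, -1.0]]
ft_force: [1.1, -0.4, 0.4]
finger_gap: 0.0854
grip_force: 0.0
clock: 1.93
tcp_pos: [0.41, 0.1937, 0.3321]
eef_rot: [[-0.014, 1.0, 0.001], [1.0, 0.014, 0.0], [0.0, 0.001, -1.0]]
ft_force: [-0.0, 0.2, -0.1]
finger_gap: 0.0856
grip_force: 0.0
clock: 2.1
tcp_pos: [0.4108, 0.1939, 0.3321]
eef_rot: [[-0.016, 1.0, 0.002], [1.0, 0.016, 0.001], [0.001, 0.002, -1.0]]
ft_force: [-1.0, -0.5, -0.2]
finger_gap: 0.0853
grip_force: 0.0
[[ 9.99870099e-01 -1.51201947e-02 -5.58262137e-03  4.09187009e-01]
 [ 1.60998272e-02  9.53315779e-01  3.01545719e-01  2.71553324e-01]
 [ 7.62571054e-04 -3.01596427e-01  9.53435375e-01  4.73989470e-01]
 [ 0.00000000e+00  0.00000000e+00  0.00000000e+00  1.00000000e+00]]
stock_rack [([381.3, 167.5], 0.66, [0.5349, 0.1747]), ([283.0, 174.5], 0.52, [0.4091, 0.1632])]
carry_rack [([280.4, 173.4], 0.65, [0.4057, 0.1646])]
jar_red [([380.4, 249.9], 0.88, [0.5411, 0.0651])]
jar_blue [([356.1, 311.7], 0.89, [0.516, -0.0314]), ([389.3, 147.3], 0.6, [0.5396, 0.2027])]
jar_cream [([379.2, 200.7], 0.73, [0.5329, 0.1338])]
amber_bottle [([387.8, 81.8], 0.85, [0.5311, 0.2805]), ([386.3, 146.5], 0.44, [0.5357, 0.2036])]
tag_red [([347.4, 250.7], 0.65, [0.4966, 0.0634])]
tag_blue [([348.4, 149.8], 0.86, [0.4889, 0.1984]), ([388.0, 80.7], 0.7, [0.5312, 0.2818])]
tag_cream [([346.7, 203.4], 0.59, [0.4912, 0.1295])]
tag_amber [([347.6, 82.5], 0.68, [0.4833, 0.2782])]
```

View pics/w0.png

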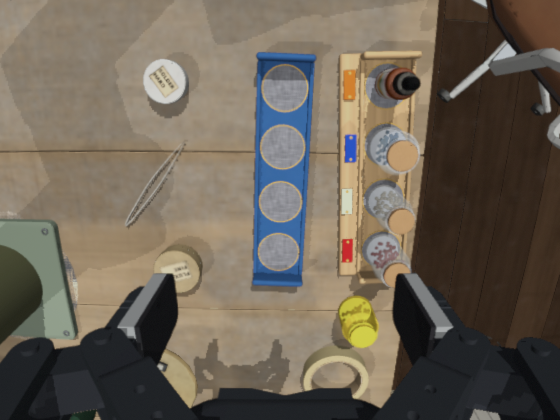

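The blue rack's places show at (285,88), (283,147), (280,201), (279,251). Tags are at x≈348, and corks sit at the right of each jar. Now I'll measure precisely by colour segmentation.

```bash
cat > m.py <<'E'
from h import *
def fit(P):  # rack pose from 4 place points (left to right)
    P=np.array(P)[:,:2]; y=np.array([.105,.035,-.035,-.105]); c=P.mean(0); d=(P*y[:,None]).sum(0)/(y@y)
    return c, np.degrees(np.arctan2(-d[0],d[1])), np.linalg.norm(d), np.abs(P-c-y[:,None]*d).max()
def proj(c,p):
    q=np.linalg.inv(c['W'])@np.r_[p,1]
    return cv2.projectPoints(np.array([[[q[0],-q[1],-q[2]]]]),np.zeros(3),np.zeros(3),np.array(c['mtx']),np.array(c['D']))[0][0,0]
def comp(mask,near,R):
    n,l,s,ce=cv2.connectedComponentsWithStats(mask.astype(np.uint8))
    d=[(np.hypot(*(ce[i]-near)),i) for i in range(1,n) if s[i,4]>25 and np.hypot(*(ce[i]-near))<R]
    return (None,0) if not d else (ce[max(d,key=lambda t:s[t[1],4])[1]],s[max(d,key=lambda t:s[t[1],4])[1],4])
def carry(c,c0=(.408,.164)):
    hsv=cv2.cvtColor(c['pixels'],cv2.COLOR_BGR2HSV); out=[]
    blue=(abs(hsv[...,0].astype(int)-108)<14)&(hsv[...,1]>130)
    for y in (.105,.035,-.035,-.105):
        uv=proj(c,[c0[0]-y*.03,c0[1]+y,.012]); R=30
        # non-blue region near the spot
        m=np.zeros(blue.shape,np.uint8); cv2.circle(m,tuple(int(v) for v in uv),R,1,-1)
        ce,a=comp((~blue)&(m>0),uv,15); print('spot',a,end=' ')
        out.append(ray(c,ce,.012) if ce is not None else [np.nan]*3)
    print(); return np.array(out)
E
python3 - <<'E'
from m import *
for n in ('wrist','top'):
    c=snap(n); P=carry(c); print(n,np.round(P[:,:2],4).tolist(),fit(P))
    hsv=cv2.cvtColor(c['pixels'],cv2.COLOR_BGR2HSV).astype(int); H,S,V=hsv[...,0],hsv[...,1],hsv[...,2]
    T=[]
    for nm,g,mk in [('amber',(.483,.28),(abs(H-13)<7)&(S>190)&(V>150)),('blue',(.489,.2),(abs(H-115)<12)&(S>130)),('red',(.496,.065),((H<6)|(H>174))&(S>170))]:
        ce,a=comp(mk,proj(c,[*g,.015]),14); print(nm,ce,a, None if ce is None else np.round(ray(c,ce,.015)[:2],4))
        if ce is not None:T.append(ray(c,ce,.015)[:2])
    # corks
    for nm,g,h in [('blue',(.5385,.203),.079),('cream',(.536,.134),.100),('red',(.5405,.067),.089)]:
        uv=proj(c,[*g,h]); mk=(abs(H-13)<8)&(S>90)&(V>120)
        m=np.zeros(H.shape,np.uint8); cv2.circle(m,tuple(int(v) for v in uv),17,1,-1)
        ce,a=comp(mk&(m>0),uv,14); print('cork',nm,uv,ce,a, None if ce is None else np.round(ray(c,ce,h-.002)[:2],4))
    cv2.imwrite(f'pics/z_{n}.png',cv2.resize(c['pixels'][30:310,230:440] if n=='wrist' else c['pixels'][120:290,140:350],None,fx=2.1 if n=='wrist' else 3,fy=2.1 if n=='wrist' else 3))
E
```

```text
spot 1913 spot 1731 spot 1526 spot 1352 
wrist [[0.4092, 0.2707], [0.4075, 0.201], [0.4058, 0.131], [0.4039, 0.0611]] (array([0.40660787, 0.16592789]), np.float64(-1.451616407943928), np.float64(0.9984666371806817), np.float64(9.408546611769375e-05))
amber [351.45188285  86.63598326] 239 [0.4847 0.2759]
blue [351.98  150.268] 250 [0.4904 0.201 ]
red [347.97849462 252.2688172 ] 186 [0.4952 0.0654]
cork blue [407.01966098 159.5489684 ] [404.44541485 158.16302766] 687 [0.5362 0.2041]
cork cream [403.22353188 227.30782828] [402.80550775 225.61445783] 581 [0.536  0.1352]
cork red [397.10291511 278.47051063] [394.12177122 275.09225092] 271 [0.5372 0.0703]
spot 1709 spot 1817 spot 1725 spot 2554 
top [[0.4151, 0.2609], [0.4162, 0.2075], [0.4177, 0.1244], [0.4134, 0.0553]] (array([0.41559473, 0.16201389]), np.float64(-0.2834271527387073), np.float64(1.000205343985309), np.float64(0.010475861313684949))
amber None 0 None
blue [227.86666667 202.46666667] 75 [0.4912 0.1967]
red None 0 None
cork blue [215.49011144 164.70275789] None 0 None
cork cream [258.75108582 154.58186926] [254.81102362 156.43307087] 127 [0.5348 0.1404]
cork red [301.16741154 147.08141605] None 0 None
```

```bash
python3 - <<'E'
from m import *
a=cv2.imread('pics/w0.png')[60:300,335:435]; b=cv2.imread('pics/top0.png')[130:230,145:335]
cv2.imwrite('pics/zz.png',np.hstack([cv2.resize(a,None,fx=2.5,fy=2.5),np.vstack([cv2.resize(b,None,fx=2.8,fy=2.8),np.zeros((320,532,3),np.uint8)])]))
c=snap('top'); hsv=cv2.cvtColor(c['pixels'],cv2.COLOR_BGR2HSV)
P=[]
for uv in [(192,258),(235,252),(277,246),(319,240)]:
    m=np.zeros(hsv.shape[:2],np.uint8); cv2.circle(m,uv,19,1,-1)
    ce,a=comp((m>0)&(hsv[...,1]<100),np.array(uv),10); P.append(ray(c,ce,.012)); print(ce,a)
print(fit(P))
E
```

```text
[192.47393365 258.10900474] 1055
[234.0266535  251.99901283] 1013
[276.38988095 246.02579365] 1008
[319. 240.] 1129
(array([0.40693759, 0.16425896]), np.float64(-1.586399973309738), np.float64(0.9962568222896803), np.float64(0.00045389657559350566))
```

View pics/zz.png

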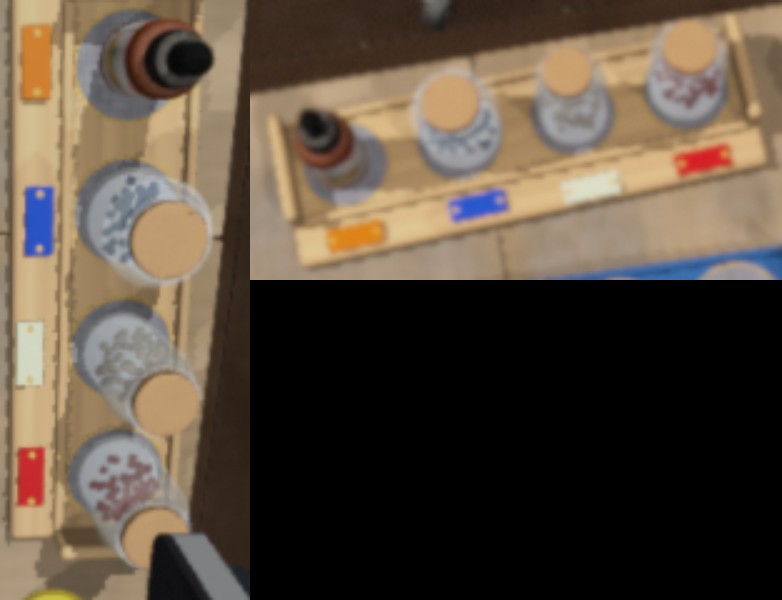

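```bash
python3 - <<'E'
from m import *
w=snap('wrist'); t=snap('top')
h=dict(blue=.079,cream=.1,red=.089,amber=.110)
W=dict(blue=(402.6,155.6),cream=(401.4,222),red=(397,278),amber=(411,84))
T=dict(blue=(216.4,166.4),cream=(258.6,155.7),red=(302.1,146.8),amber=(167.5,173))
for k in h: print(k,np.round(ray(w,W[k],h[k])[:2],4),np.round(ray(t,T[k],h[k])[:2],4))
W=[(349.4,84.8),(350.2,148.4),(347,201.2),(347.4,250.8)];T=[(182.9,214.3),(226.8,203.6),(267.1,196.8),(307.1,187.1)]
for c,U in ((w,W),(t,T)):
    P=[ray(c,u,.015) for u in U]; print(np.round(P,4)[:,:2].tolist(),fit(P))
E
```

```text
blue [0.5336 0.2066] [0.5355 0.202 ]
cream [0.5336 0.1395] [0.5343 0.1345]
red [0.5406 0.0671] [0.5407 0.0655]
amber [0.5249 0.2796] [0.5283 0.2743]
[[0.4826, 0.2775], [0.4884, 0.2028], [0.489, 0.1356], [0.4945, 0.067]] (array([0.4886558 , 0.17074985]), np.float64(2.9832402927207937), np.float64(0.9994915609119155), np.float64(0.0028867177461063334))
[[0.4842, 0.2736], [0.4896, 0.1987], [0.4895, 0.131], [0.4945, 0.0625]] (array([0.48948421, 0.16645327]), np.float64(2.52094979260172), np.float64(1.0021062748890757), np.float64(0.0027636898680166236))
```

```bash
python3 -m pendant '.116 .083 -.13 0 0 0;.116 .083 -.13 0 0 0;.116 .083 -.13 0 0 0;.116 .083 -.13 0 0 0;.116 .083 -.13 0 0 0'; python3 -m pendant '0 0 0 0 0 0;0 0 0 0 0 0'
python3 - <<'E'
from m import *
c=snap('wrist','w1'); o=get_obs(); print(proj(c,[.527,.277,.11]),proj(c,[*o['tcp_pos'][:2],.11]),proj(c,[*o['tcp_pos'][:2],.06]))
for l in ['amber_bottle','jar_blue','tag_amber']: print(l,[(d['uv'],d['conf'],np.round(ray(c,d['uv'],.012),4)) for d in pinpoint('wrist',l)])
E
```

```text
clock: 3.32
tcp_pos: [0.5265, 0.2792, 0.2]
eef_rot: [[-0.02, 1.0, 0.0], [1.0, 0.02, 0.0], [0.0, 0.0, -1.0]]
ft_force: [0.4, 0.6, -0.2]
finger_gap: 0.0852
grip_force: 0.0
clock: 3.48
tcp_pos: [0.5241, 0.2781, 0.197]
eef_rot: [[-0.02, 1.0, -0.008], [1.0, 0.02, -0.003], [-0.003, -0.008, -1.0]]
ft_force: [-0.8, -0.1, 0.7]
finger_gap: 0.0851
grip_force: 0.0
[290.70051172 214.7105452 ] [287.46780673 212.77245498] [287.59922871 191.60199508]
amber_bottle [([297.0, 175.3], 0.84, array([0.5331, 0.28  , 0.012 ]))]
jar_blue [([298.8, 256.2], 0.67, array([0.5372, 0.2016, 0.012 ]))]
tag_amber [([240.4, 176.5], 0.64, array([0.483 , 0.2778, 0.012 ]))]
```

View pics/w1.png

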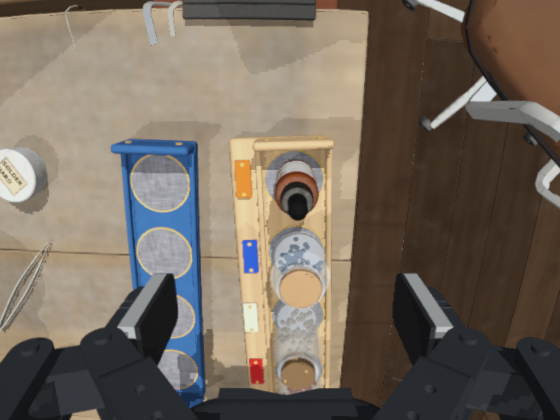

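```bash
python3 - <<'E'
s=open('h.py').read()
s=s.replace("T[:3,:3]=o['eef_rot']","y=o['eef_rot'][:2,1]/np.linalg.norm(o['eef_rot'][:2,1]);T[:3,:3]=np.array([[-y[1],y[0],0],[y[0],y[1],0],[0,0,-1]])")
open('h.py','w').write(s)
E
python3 - <<'E'
from m import *
for i in range(3):
    c=snap('wrist'); o=get_obs(); print(o['tcp_pos'],o['eef_rot'][2,:2], o['eef_rot'][:,1])
    print(np.round([ray(c,(297,207),.11),ray(c,(297,195),.087),ray(c,(297,175),.012),ray(c,(301,288),.079),ray(c,(243,179),.015)],4)[:,:2].tolist(),carry(c)[:2,:2].tolist())
E
```

```text
[0.5260866  0.27849472 0.20447637] [0.00159267 0.00487687] [0.99979562 0.01961994 0.00487687]
spot 2567 spot 2535 spot 2290 spot 1878 
[[0.5338, 0.2805], [0.5344, 0.2821], [0.5367, 0.2794], [0.5403, 0.2027], [0.4882, 0.2755]] [[0.4064810249959595, 0.27050895690696863], [0.4066290276215982, 0.1993994335045713]]
[0.52601836 0.27846019 0.20433874] [0.00150701 0.00468452] [0.99979758 0.01956692 0.00468452]
spot 2568 spot 2534 spot 2289 spot 1874 
[[0.5338, 0.2805], [0.5344, 0.2821], [0.5368, 0.2794], [0.5403, 0.2026], [0.4882, 0.2755]] [[0.4064009368372635, 0.270473339124566], [0.40653264026287955, 0.19933075926414212]]
[0.52588558 0.27846287 0.2040094 ] [0.00136687 0.00418101] [0.99979853 0.01963184 0.00418101]
spot 2561 spot 2534 spot 2292 spot 1880 
[[0.5337, 0.2805], [0.5344, 0.2821], [0.5367, 0.2794], [0.5402, 0.2026], [0.4882, 0.2755]] [[0.40642797596862473, 0.2704588632721931], [0.4065465741357616, 0.19935224590918052]]
```

```bash
python3 -m pendant '.035 .01 -.05 0 0 0;0 0 -.1 0 0 0;0 0 -.1 0 0 0;0 0 -.1 0 0 0;0 0 -.1 0 0 0';python3 -m pendant '0 0 -.1 0 0 0;0 0 -.1 0 0 0;0 0 -.09 0 0 0;0 0 -.05 0 0 0;0 0 0 0 0 0'; python3 -m pendant '0 0 0 0 0 0;0 0 0 0 0 0;0 0 0 0 0 0;0 0 0 0 0 0'
python3 - <<'E'
from m import *
c=snap('wrist','w2')
E
```

```text
clock: 4.25
tcp_pos: [0.5328, 0.2804, 0.1105]
eef_rot: [[-0.02, 1.0, 0.001], [1.0, 0.02, 0.0], [0.0, 0.001, -1.0]]
ft_force: [0.7, -0.4, 0.3]
finger_gap: 0.0849
grip_force: 0.0
clock: 4.67
tcp_pos: [0.5306, 0.2797, 0.0406]
eef_rot: [[-0.02, 1.0, -0.005], [1.0, 0.02, -0.002], [-0.002, -0.005, -1.0]]
ft_force: [-0.3, -0.1, 0.3]
finger_gap: 0.0851
grip_force: 0.0
clock: 5.0
tcp_pos: [0.5335, 0.2809, 0.0447]
eef_rot: [[-0.02, 1.0, 0.003], [1.0, 0.02, 0.001], [0.001, 0.003, -1.0]]
ft_force: [0.3, -0.5, -0.3]
finger_gap: 0.0854
grip_force: 0.0
```

View pics/w2.png

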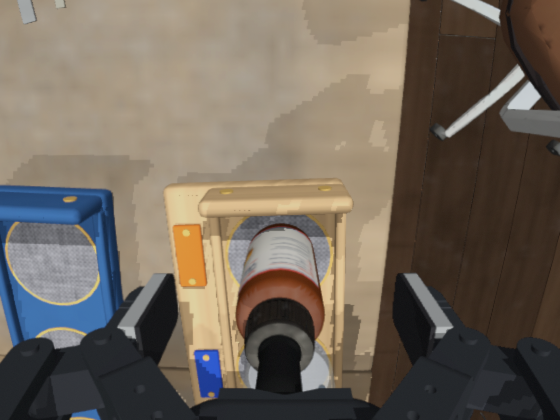

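The bottle stands between the fingers (shoulder centred around (280,300), finger midline col ≈285). I'll check y alignment, then close.

```bash
python3 - <<'E'
from m import *
c=snap('wrist');p=get_obs()['tcp_pos']; print(p,[proj(c,[p[0],p[1],z]) for z in (.012,.06,.074,.098)])
E
python3 -m pendant '0 0 0 0 0 0;0 0 0 0 0 0;0 0 0 0 0 0;0 0 0 0 0 0;0 0 0 0 0 0' -1 30
python3 -m pendant '0 0 0 0 0 0;0 0 0 0 0 0;0 0 0 0 0 0;0 0 0 0 0 0'
```

```text
[0.53311899 0.28078128 0.04429811] [array([284.83848375, 248.31841282]), array([284.75916716, 299.56062637]), array([284.72583207, 320.97147604]), array([284.65056983, 369.02347991])]
clock: 5.52
tcp_pos: [0.5323, 0.2805, 0.0434]
eef_rot: [[-0.02, 1.0, -0.0], [1.0, 0.02, -0.0], [-0.0, -0.0, -1.0]]
ft_force: [-0.1, 0.5, 0.2]
finger_gap: 0.0314
grip_force: 30.7
clock: 5.85
tcp_pos: [0.5323, 0.2805, 0.0434]
eef_rot: [[-0.02, 1.0, -0.0], [1.0, 0.02, -0.0], [-0.0, -0.0, -1.0]]
ft_force: [-2.0, -0.8, 2.0]
finger_gap: 0.0313
grip_force: 30.9
```

```bash
python3 -m pendant '0 0 .05 0 0 0;0 0 .1 0 0 0;0 0 .14 0 0 0;0 0 .14 0 0 0;0 0 .1 0 0 0'
python3 -m pendant '-.06 -.08 0 0 0 0;-.1 -.15 0 0 0 0;-.1 -.16 0 0 0 0;-.1 -.16 0 0 0 0;-.1 -.16 0 0 0 0'; python3 -m pendant '-.1 -.16 0 0 0 0;-.06 -.15 0 0 0 0;-.02 -.08 0 0 0 0;0 0 0 0 0 0;0 0 0 0 0 0';python3 -m pendant '0 0 0 0 0 0;0 0 0 0 0 0;0 0 0 0 0 0;0 0 0 0 0 0'
python3 - <<'E'
from m import *
c=snap('wrist','w3'); P=carry(c,(.406,.165)); print(np.round(P[:,:2],4).tolist(),fit(P)); p=get_obs()['tcp_pos']; print(p,[proj(c,[p[0],p[1],z]) for z in (.012,p[2]-.032)])
E
```

```text
clock: 6.27
tcp_pos: [0.5335, 0.2808, 0.1523]
eef_rot: [[-0.02, 1.0, 0.003], [1.0, 0.02, 0.001], [0.001, 0.003, -1.0]]
ft_force: [1.7, 0.3, -0.4]
finger_gap: 0.0316
grip_force: 30.6
clock: 6.68
tcp_pos: [0.4395, 0.1374, 0.1496]
eef_rot: [[-0.021, 1.0, 0.001], [1.0, 0.021, -0.0], [-0.0, 0.001, -1.0]]
ft_force: [0.8, -0.7, 0.1]
finger_gap: 0.0311
grip_force: 30.6
clock: 7.1
tcp_pos: [0.4048, 0.06, 0.1499]
eef_rot: [[-0.017, 1.0, 0.002], [1.0, 0.017, 0.0], [0.0, 0.002, -1.0]]
ft_force: [0.6, -0.4, -1.7]
finger_gap: 0.0314
grip_force: 30.7
clock: 7.43
tcp_pos: [0.4047, 0.0612, 0.1492]
eef_rot: [[-0.021, 1.0, -0.0], [1.0, 0.021, 0.0], [0.0, -0.0, -1.0]]
ft_force: [-0.9, 0.4, -1.2]
finger_gap: 0.0311
grip_force: 30.7
spot 0 spot 0 spot 2821 spot 2821 
[[nan, nan], [nan, nan], [0.4066, 0.1305], [0.4084, 0.0607]] (array([nan, nan]), np.float64(nan), np.float64(nan), np.float64(nan))
[0.40459666 0.06114969 0.14919368] [array([285.05195866, 192.28643041]), array([285.0324231 , 248.85185494])]
```

View pics/w3.png

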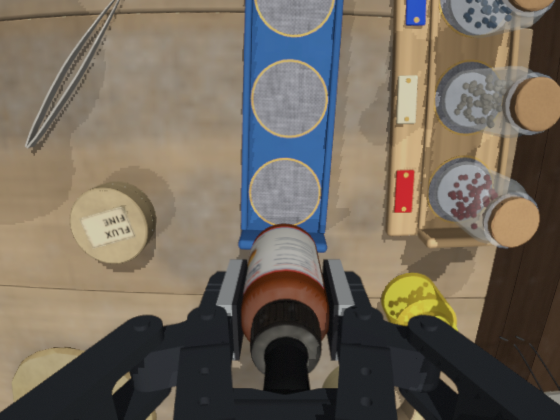

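```bash
python3 - <<'E'
from m import *
c=snap('wrist');p=get_obs()['tcp_pos'];b=p[2]-.0314
im=c['pixels']; cv2.imwrite('pics/z4.png',cv2.resize(im[140:400,205:365],None,fx=2.3,fy=2.3))
print(p)
for nm,r,z in (('base',.0165,0),('sh',.0165,.062),('collar',.012,.086),('collar0',.012,.064),('place',.0275,None)):
    zz=.012 if z is None else b+z; a=np.linspace(0,2*np.pi,72)
    q=np.array([proj(c,[p[0]+r*np.cos(t),p[1]+r*np.sin(t),zz]) for t in a])
    print(nm,'cols',q[:,0].min().round(1),q[:,0].max().round(1),'rows',q[:,1].min().round(1),q[:,1].max().round(1))
E
```

```text
[0.40452652 0.06104429 0.14915903]
base cols 252.0 318.1 rows 218.2 278.7
sh cols 237.4 332.8 rows 280.9 361.2
collar cols 243.4 326.7 rows 337.6 403.0
collar0 cols 249.9 320.2 rows 295.9 354.9
place cols 249.1 321.0 rows 156.7 226.0
```

View pics/z4.png

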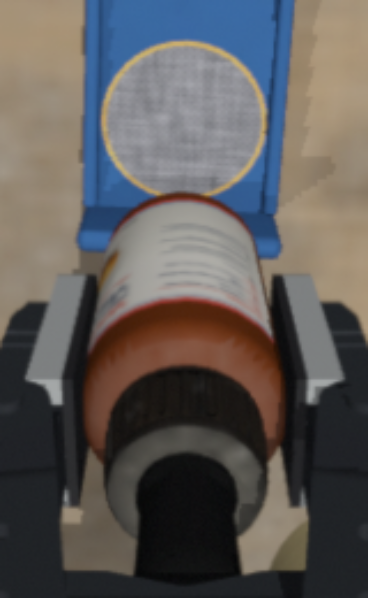

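The held bottle hovers right over the rightmost place (ring 249–321, 157–225). Its base edge at row 224 suggests it sits about 2 mm towards −y in the grip. I'll correct by +2 mm, lower and release.

```bash
python3 -m pendant '0 .01 -.06 0 0 0;0 0 -.12 0 0 0;0 0 -.14 0 0 0;0 0 -.1 0 0 0;0 0 -.05 0 0 0';python3 -m pendant '0 0 -.02 0 0 0;0 0 -.02 0 0 0;0 0 -.01 0 0 0;0 0 0 0 0 0;0 0 0 0 0 0'
```

```text
clock: 7.95
tcp_pos: [0.4022, 0.0629, 0.0526]
eef_rot: [[-0.021, 1.0, -0.005], [1.0, 0.021, 0.0], [0.0, -0.005, -1.0]]
ft_force: [-1.0, 0.6, -1.1]
finger_gap: 0.0311
grip_force: 30.6
clock: 8.37
tcp_pos: [0.4053, 0.0625, 0.046]
eef_rot: [[-0.02, 1.0, 0.002], [1.0, 0.02, -0.0], [-0.0, 0.002, -1.0]]
ft_force: [-0.5, -0.5, -1.2]
finger_gap: 0.0313
grip_force: 30.6
```

```bash
python3 -m pendant '0 0 -.006 0 0 0;0 0 -.005 0 0 0;0 0 0 0 0 0;0 0 0 0 0 0;0 0 0 0 0 0'; python3 -m pendant '0 0 -.002 0 0 0;0 0 0 0 0 0'; python3 - <<'E'
from m import *
o=get_obs();print(o['tcp_pos'],o['ft_force'])
E
```

```text
clock: 8.78
tcp_pos: [0.4047, 0.0625, 0.0433]
eef_rot: [[-0.02, 1.0, 0.001], [1.0, 0.02, -0.0], [-0.0, 0.001, -1.0]]
ft_force: [0.0, 0.3, 0.4]
finger_gap: 0.0312
grip_force: 30.7
clock: 8.95
tcp_pos: [0.4047, 0.0625, 0.0433]
eef_rot: [[-0.02, 1.0, 0.0], [1.0, 0.02, -0.0], [-0.0, 0.0, -1.0]]
ft_force: [-2.7, 1.1, 4.4]
finger_gap: 0.0312
grip_force: 31.2
[0.40470406 0.06249166 0.04327432] [-2.73411197  1.06148024  4.44399336]
```

```bash
python3 -m pendant '0 0 0 0 0 0;0 0 0 0 0 0;0 0 0 0 0 0;0 0 0 0 0 0;0 0 0 0 0 0' 1; python3 -m pendant '0 0 .05 0 0 0;0 0 .15 0 0 0;0 0 .2 0 0 0;0 0 .2 0 0 0;0 0 .15 0 0 0';python3 -m pendant '0 0 0 0 0 0;0 0 0 0 0 0;0 0 0 0 0 0;0 0 0 0 0 0'
python3 - <<'E'
from m import *
c=snap('wrist','w5');im=c['pixels'];p=get_obs()['tcp_pos'];print(p,proj(c,[.404,.060,.012]))
u=proj(c,[.404,.06,.05]).astype(int)
a=cv2.resize(im[u[1]-65:u[1]+65,u[0]-65:u[0]+65],None,fx=3,fy=3)
cv2.imwrite('pics/z5.png',a);print(u-65)
E
```

```text
clock: 9.37
tcp_pos: [0.4044, 0.0625, 0.0426]
eef_rot: [[-0.02, 1.0, -0.0], [1.0, 0.02, 0.0], [0.0, -0.0, -1.0]]
ft_force: [-1.1, -0.6, 0.2]
finger_gap: 0.0853
grip_force: 0.0
clock: 9.78
tcp_pos: [0.4052, 0.0625, 0.1957]
eef_rot: [[-0.02, 1.0, 0.003], [1.0, 0.02, -0.0], [-0.0, 0.003, -1.0]]
ft_force: [1.6, -0.9, 0.2]
finger_gap: 0.0852
grip_force: 0.0
clock: 10.12
tcp_pos: [0.403, 0.0626, 0.1909]
eef_rot: [[-0.02, 1.0, -0.004], [1.0, 0.02, 0.0], [0.0, -0.004, -1.0]]
ft_force: [-0.4, 0.6, -0.7]
finger_gap: 0.0854
grip_force: 0.0
[0.40290213 0.06257174 0.19071395] [286.29603982 182.19798155]
[221 129]
```

View pics/z5.png

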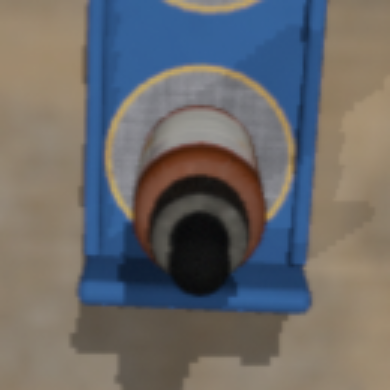

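The bottle stands nearly centred (ring centre col 200; base top edge gap 41 px ≈ 12 mm versus 11 mm nominal, so about 1 mm off). Next is the red jar.

```bash
python3 -m pendant '.1 0 0 0 0 0;.18 .01 0 0 0 0;.19 .01 0 0 0 0;.15 0 0 0 0 0;.07 0 0 0 0 0'; python3 -m pendant '0 0 -.05 0 0 0;0 0 -.12 0 0 0;0 0 -.15 0 0 0;0 0 -.15 0 0 0;0 0 -.15 0 0 0'; python3 -m pendant '0 0 -.1 0 0 0;0 0 -.06 0 0 0;0 0 -.02 0 0 0;0 0 0 0 0 0;0 0 0 0 0 0'
python3 - <<'E'
from m import *
c=snap('wrist','w6')
E
```

```text
clock: 10.58
tcp_pos: [0.5449, 0.0663, 0.1906]
eef_rot: [[-0.02, 1.0, -0.001], [1.0, 0.02, 0.0], [0.0, -0.001, -1.0]]
ft_force: [-0.7, 0.3, 0.3]
finger_gap: 0.0857
grip_force: 0.0
clock: 11.0
tcp_pos: [0.5397, 0.0666, 0.0656]
eef_rot: [[-0.02, 1.0, -0.004], [1.0, 0.02, 0.0], [0.0, -0.004, -1.0]]
ft_force: [-0.1, 0.1, -0.2]
finger_gap: 0.0855
grip_force: 0.0
clock: 11.42
tcp_pos: [0.5428, 0.0665, 0.0333]
eef_rot: [[-0.02, 1.0, 0.001], [1.0, 0.02, -0.0], [-0.0, 0.001, -1.0]]
ft_force: [0.8, 0.1, 0.0]
finger_gap: 0.0853
grip_force: 0.0
```

View pics/w6.png

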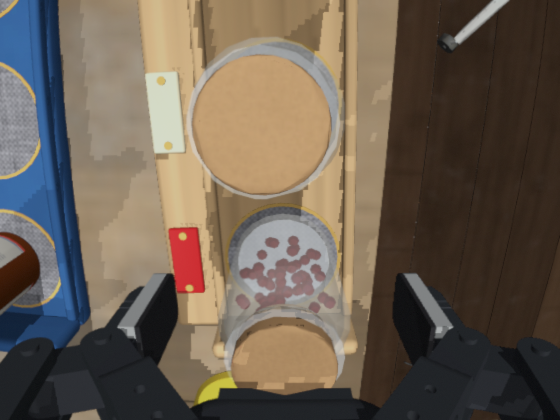

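Red jar centred between the fingers (base centre about (285,255)). Close, lift, and carry to the leftmost place.

```bash
python3 -m pendant '0 0 0 0 0 0;0 0 0 0 0 0;0 0 0 0 0 0;0 0 0 0 0 0;0 0 0 0 0 0' -1 30;python3 -m pendant '0 0 0 0 0 0;0 0 .05 0 0 0;0 0 .12 0 0 0;0 0 .15 0 0 0;0 0 .15 0 0 0'
python3 -m pendant '-.04 .05 .05 0 0 0;-.09 .13 .03 0 0 0;-.1 .16 0 0 0 0;-.1 .16 0 0 0 0;-.1 .16 0 0 0 0'; python3 -m pendant '-.1 .16 0 0 0 0;-.09 .12 0 0 0 0;-.05 .078 0 0 0 0;0 0 0 0 0 0;0 0 0 0 0 0';python3 -m pendant '0 0 0 0 0 0;0 0 0 0 0 0;0 0 0 0 0 0;0 0 0 0 0 0'
cat > inhand.py <<'E'
import sys
from m import *
# usage: inhand.py R BASEOFF name : predicted ring & base edges for centred item
r=float(sys.argv[1]);bo=float(sys.argv[2]); o=get_obs(); c=snap('wrist'); p=o['tcp_pos']; print(p)
a=np.linspace(0,2*np.pi,72)
im=c['pixels'].copy(); u=proj(c,[p[0],p[1],.05]).astype(int)-80
crop=lambda i:cv2.resize(i[u[1]:u[1]+160,u[0]:u[0]+160],None,fx=2.5,fy=2.5)
A=crop(im)
for rr,z,col in ((r,p[2]-bo,(0,255,0)),(.0275,.012,(0,0,255))):
    q=np.array([proj(c,[p[0]+rr*np.cos(t),p[1]+rr*np.sin(t),z]) for t in a])
    print('cols',q[:,0].min().round(1),q[:,0].max().round(1),'rows',q[:,1].min().round(1),q[:,1].max().round(1),'px/mm',(np.ptp(q[:,0])/2000/rr).round(2))
    cv2.polylines(im,[np.round(q).astype(int)],True,col,1)
cv2.imwrite('pics/'+sys.argv[3]+'.png',np.hstack([A,crop(im)])); print('crop origin',u)
E
python3 inhand.py .023 .0213 ih_red
```

```text
clock: 11.88
tcp_pos: [0.5435, 0.0665, 0.0338]
eef_rot: [[-0.02, 1.0, 0.002], [1.0, 0.02, -0.0], [-0.0, 0.002, -1.0]]
ft_force: [-0.6, -0.4, 5.3]
finger_gap: 0.0439
grip_force: 31.1
clock: 12.3
tcp_pos: [0.5409, 0.0666, 0.1268]
eef_rot: [[-0.02, 1.0, -0.003], [1.0, 0.02, 0.0], [0.0, -0.003, -1.0]]
ft_force: [0.8, -0.1, -0.0]
finger_gap: 0.0441
grip_force: 30.8
clock: 12.72
tcp_pos: [0.4552, 0.1994, 0.143]
eef_rot: [[-0.019, 1.0, -0.0], [1.0, 0.019, 0.0], [0.0, -0.0, -1.0]]
ft_force: [0.8, 0.5, -1.4]
finger_gap: 0.0439
grip_force: 30.8
clock: 13.13
tcp_pos: [0.4076, 0.2706, 0.1427]
eef_rot: [[-0.023, 1.0, -0.0], [1.0, 0.023, -0.001], [-0.001, -0.0, -1.0]]
ft_force: [0.1, -0.8, -0.2]
finger_gap: 0.044
grip_force: 30.8
clock: 13.47
tcp_pos: [0.4091, 0.2693, 0.1427]
eef_rot: [[-0.018, 1.0, 0.0], [1.0, 0.018, -0.0], [-0.0, 0.0, -1.0]]
ft_force: [-0.2, 0.3, -0.2]
finger_gap: 0.0439
grip_force: 30.8
[0.40907841 0.26931878 0.14268723]
cols 236.7 333.7 rows 211.9 300.1 px/mm 2.11
cols 248.4 321.9 rows 158.1 228.8 px/mm 1.34
crop origin [205 130]
```

View pics/ih_red.png

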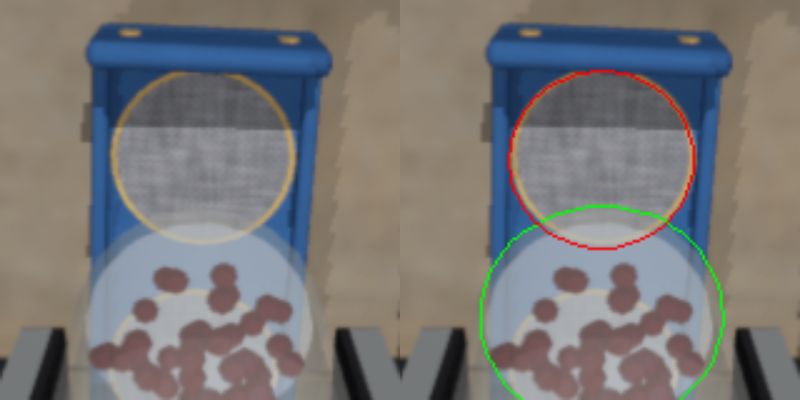

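The place's ring (rows 72–242) and jar base both match predictions within about 1 mm. Lowering and releasing.

```bash
python3 -m pendant '0 .003 -.06 0 0 0;0 0 -.13 0 0 0;0 0 -.15 0 0 0;0 0 -.1 0 0 0;0 0 -.05 0 0 0';python3 -m pendant '0 0 -.03 0 0 0;0 0 -.015 0 0 0;0 0 0 0 0 0;0 0 0 0 0 0;0 0 0 0 0 0';python3 -m pendant '0 0 -.008 0 0 0;0 0 0 0 0 0;0 0 0 0 0 0'
```

```text
clock: 13.93
tcp_pos: [0.4064, 0.2693, 0.0418]
eef_rot: [[-0.019, 1.0, -0.005], [1.0, 0.019, -0.002], [-0.002, -0.005, -1.0]]
ft_force: [-0.5, -0.4, -0.3]
finger_gap: 0.0441
grip_force: 30.8
clock: 14.35
tcp_pos: [0.4097, 0.2713, 0.037]
eef_rot: [[-0.02, 1.0, 0.003], [1.0, 0.02, 0.001], [0.001, 0.003, -1.0]]
ft_force: [-0.1, 1.0, -1.3]
finger_gap: 0.0436
grip_force: 30.8
clock: 14.6
tcp_pos: [0.4087, 0.2708, 0.0345]
eef_rot: [[-0.02, 1.0, 0.001], [1.0, 0.02, 0.0], [0.0, 0.001, -1.0]]
ft_force: [0.1, -1.1, -0.6]
finger_gap: 0.0441
grip_force: 30.8
```

```bash
python3 -m pendant '0 0 -.004 0 0 0;0 0 0 0 0 0;0 0 0 0 0 0;0 0 0 0 0 0'; python3 -m pendant '0 0 -.002 0 0 0;0 0 0 0 0 0'
```

```text
clock: 14.93
tcp_pos: [0.4087, 0.2709, 0.0338]
eef_rot: [[-0.02, 1.0, 0.001], [1.0, 0.02, 0.0], [0.0, 0.001, -1.0]]
ft_force: [-1.4, -0.7, 6.2]
finger_gap: 0.0443
grip_force: 31.3
clock: 15.1
tcp_pos: [0.4088, 0.2709, 0.0338]
eef_rot: [[-0.02, 1.0, 0.0], [1.0, 0.02, 0.0], [0.0, 0.0, -1.0]]
ft_force: [-3.5, -0.2, 8.5]
finger_gap: 0.0439
grip_force: 31.6
```

```bash
python3 -m pendant '0 0 0 0 0 0;0 0 0 0 0 0;0 0 0 0 0 0;0 0 0 0 0 0;0 0 0 0 0 0' 1; python3 -m pendant '0 0 .05 0 0 0;0 0 .15 0 0 0;0 0 .2 0 0 0;0 0 .2 0 0 0;0 0 .15 0 0 0';python3 -m pendant '.06 -.04 .04 0 0 0;.14 -.08 0 0 0 0;.17 -.09 0 0 0 0;.17 -.08 0 0 0 0;.1 -.047 0 0 0 0'
python3 -m pendant '0 0 -.05 0 0 0;0 0 -.12 0 0 0;0 0 -.15 0 0 0;0 0 -.15 0 0 0;0 0 -.15 0 0 0';python3 -m pendant '0 0 -.1 0 0 0;0 0 -.06 0 0 0;0 0 -.03 0 0 0;0 0 0 0 0 0;0 0 0 0 0 0'
python3 - <<'E'
from m import *
c=snap('wrist'); t=cv2.resize(capture('top')['pixels'],(560,420)); cv2.imwrite('pics/w7.png',cv2.resize(np.hstack([c['pixels'][:,100:480],t[100:400,120:360].copy() if 0 else cv2.resize(t[120:300,130:350],(380,420))]),(760,420)))
E
```

```text
clock: 15.52
tcp_pos: [0.4082, 0.2706, 0.0326]
eef_rot: [[-0.02, 1.0, -0.0], [1.0, 0.02, -0.0], [-0.0, -0.0, -1.0]]
ft_force: [-0.3, -1.3, -0.1]
finger_gap: 0.0852
grip_force: 0.0
clock: 15.93
tcp_pos: [0.4094, 0.2711, 0.1869]
eef_rot: [[-0.02, 1.0, 0.004], [1.0, 0.02, 0.002], [0.002, 0.004, -1.0]]
ft_force: [0.9, -0.1, -0.3]
finger_gap: 0.0855
grip_force: 0.0
clock: 16.35
tcp_pos: [0.5395, 0.201, 0.1912]
eef_rot: [[-0.018, 1.0, 0.002], [1.0, 0.018, -0.001], [-0.001, 0.002, -1.0]]
ft_force: [-0.3, -0.5, 0.6]
finger_gap: 0.0854
grip_force: 0.0
clock: 16.77
tcp_pos: [0.5356, 0.2031, 0.0653]
eef_rot: [[-0.02, 1.0, -0.001], [1.0, 0.02, -0.0], [-0.0, -0.001, -1.0]]
ft_force: [0.0, 0.4, 0.8]
finger_gap: 0.085
grip_force: 0.0
clock: 17.18
tcp_pos: [0.5371, 0.2035, 0.0297]
eef_rot: [[-0.02, 1.0, 0.001], [1.0, 0.02, 0.0], [0.0, 0.001, -1.0]]
ft_force: [0.1, 0.3, 0.1]
finger_gap: 0.0854
grip_force: 0.0
```

View pics/w7.png

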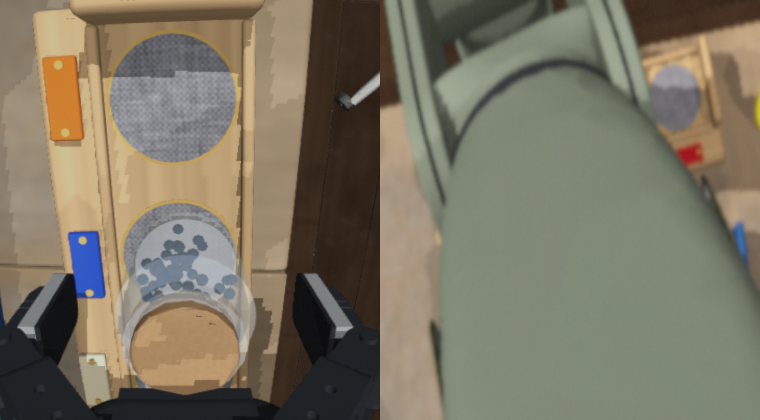

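Blue jar centred between fingers (about (185,340) in left panel). Grip and carry to the third place.

```bash
python3 -m pendant '0 0 0 0 0 0;0 0 0 0 0 0;0 0 0 0 0 0;0 0 0 0 0 0;0 0 0 0 0 0' -1 30;python3 -m pendant '0 0 0 0 0 0;0 0 .05 0 0 0;0 0 .12 0 0 0;0 0 .15 0 0 0;0 0 .15 0 0 0'
python3 -m pendant '-.05 -.03 .06 0 0 0;-.14 -.08 .02 0 0 0;-.16 -.09 0 0 0 0;-.16 -.09 0 0 0 0;-.1 -.055 0 0 0 0'; python3 -m pendant '-.045 -.02 0 0 0 0;0 0 0 0 0 0;0 0 0 0 0 0;0 0 0 0 0 0;0 0 0 0 0 0';python3 -m pendant '0 0 0 0 0 0;0 0 0 0 0 0'
python3 inhand.py .025 .0177 ih_blue
python3 - <<'E'
from m import *
for i in range(2):
    c=snap('wrist'); P=carry(c,(.4068,.1655)); print(np.round(P[:,:2],4).tolist())
E
```

```text
clock: 17.7
tcp_pos: [0.5374, 0.2035, 0.03]
eef_rot: [[-0.02, 1.0, 0.002], [1.0, 0.02, 0.0], [0.0, 0.002, -1.0]]
ft_force: [-0.8, -0.7, 6.4]
finger_gap: 0.0485
grip_force: 31.6
clock: 18.12
tcp_pos: [0.5347, 0.2029, 0.1226]
eef_rot: [[-0.02, 1.0, -0.004], [1.0, 0.02, -0.001], [-0.001, -0.004, -1.0]]
ft_force: [0.1, -0.2, -1.1]
finger_gap: 0.0483
grip_force: 31.4
clock: 18.53
tcp_pos: [0.4102, 0.1332, 0.1379]
eef_rot: [[-0.02, 1.0, -0.005], [1.0, 0.02, -0.001], [-0.001, -0.005, -1.0]]
ft_force: [-0.3, 0.3, -1.8]
finger_gap: 0.0485
grip_force: 31.5
clock: 18.95
tcp_pos: [0.4071, 0.1308, 0.1394]
eef_rot: [[-0.02, 1.0, 0.002], [1.0, 0.02, 0.0], [0.0, 0.002, -1.0]]
ft_force: [-0.1, -0.3, -1.7]
finger_gap: 0.0482
grip_force: 31.6
clock: 19.12
tcp_pos: [0.4062, 0.1306, 0.1389]
eef_rot: [[-0.02, 1.0, 0.0], [1.0, 0.02, 0.0], [0.0, 0.0, -1.0]]
ft_force: [-0.5, 0.5, -1.6]
finger_gap: 0.0488
grip_force: 31.6
[0.40615797 0.13061996 0.13887268]
cols 231.5 339.0 rows 210.2 307.6 px/mm 2.15
cols 248.0 322.4 rows 159.1 230.6 px/mm 1.35
crop origin [205 132]
spot 0 spot 2821 spot 2821 spot 2821 
[[nan, nan], [0.4057, 0.2008], [0.4073, 0.1306], [0.4097, 0.0609]]
spot 0 spot 2821 spot 2821 spot 2821 
[[nan, nan], [0.4056, 0.2007], [0.4071, 0.1305], [0.4095, 0.0609]]
```

View pics/ih_blue.png

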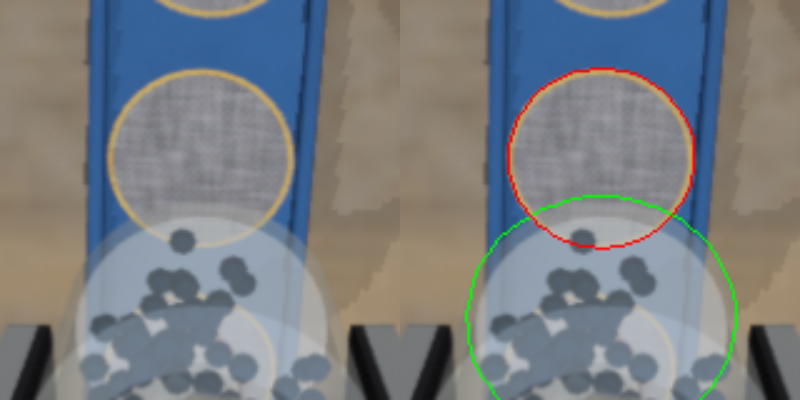

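Ring matches the prediction; the jar base is about 1 mm low in y. Lowering with a +0.8 mm correction.

```bash
python3 -m pendant '0 .004 -.06 0 0 0;0 0 -.13 0 0 0;0 0 -.15 0 0 0;0 0 -.1 0 0 0;0 0 -.05 0 0 0';python3 -m pendant '0 0 -.03 0 0 0;0 0 -.015 0 0 0;0 0 0 0 0 0;0 0 0 0 0 0;0 0 0 0 0 0';python3 -m pendant '0 0 -.007 0 0 0;0 0 0 0 0 0;0 0 0 0 0 0;0 0 0 0 0 0'
```

```text
clock: 19.68
tcp_pos: [0.4031, 0.1309, 0.0383]
eef_rot: [[-0.02, 1.0, -0.005], [1.0, 0.02, -0.001], [-0.0, -0.005, -1.0]]
ft_force: [-0.8, -0.4, -0.2]
finger_gap: 0.0482
grip_force: 31.5
clock: 20.1
tcp_pos: [0.4068, 0.1313, 0.0331]
eef_rot: [[-0.02, 1.0, 0.003], [1.0, 0.02, 0.0], [0.0, 0.003, -1.0]]
ft_force: [-0.6, 0.4, -0.8]
finger_gap: 0.0484
grip_force: 31.5
clock: 20.43
tcp_pos: [0.4056, 0.1311, 0.0307]
eef_rot: [[-0.02, 1.0, 0.0], [1.0, 0.02, 0.0], [0.0, 0.0, -1.0]]
ft_force: [0.1, 1.2, -1.7]
finger_gap: 0.0485
grip_force: 31.5
```

```bash
python3 -m pendant '0 0 -.006 0 0 0;0 0 0 0 0 0;0 0 0 0 0 0'; python3 -m pendant '0 0 0 0 0 0;0 0 0 0 0 0;0 0 0 0 0 0;0 0 0 0 0 0;0 0 0 0 0 0' 1; python3 -m pendant '0 0 .05 0 0 0;0 0 .15 0 0 0;0 0 .2 0 0 0;0 0 .2 0 0 0;0 0 .15 0 0 0';python3 -m pendant '.06 0 .06 0 0 0;.15 .01 0 0 0 0;.18 .01 0 0 0 0;.17 .005 0 0 0 0;.095 0 0 0 0 0'
python3 -m pendant '0 0 -.05 0 0 0;0 0 -.12 0 0 0;0 0 -.15 0 0 0;0 0 -.15 0 0 0;0 0 -.13 0 0 0';python3 -m pendant '0 0 -.1 0 0 0;0 0 -.05 0 0 0;0 0 -.02 0 0 0;0 0 0 0 0 0;0 0 0 0 0 0'
python3 - <<'E'
from m import *
c=snap('wrist'); p=get_obs()['tcp_pos']; print(p)
for d in pinpoint('wrist','jar_cream')[:2]: print(d, ray(c,d['uv'],.012))
hsv=cv2.cvtColor(c['pixels'],cv2.COLOR_BGR2HSV).astype(int); uv=proj(c,[p[0],p[1],.1]); print(uv)
mk=(abs(hsv[...,0]-13)<8)&(hsv[...,1]>110)&(hsv[...,2]>120); n,l,s,ce=cv2.connectedComponentsWithStats(mk.astype(np.uint8))
for i in range(1,n):
    if s[i,4]>800: print(s[i],ce[i])
E
```

```text
clock: 20.68
tcp_pos: [0.4058, 0.1311, 0.03]
eef_rot: [[-0.02, 1.0, 0.0], [1.0, 0.02, -0.0], [-0.0, 0.0, -1.0]]
ft_force: [-1.7, -0.4, 5.4]
finger_gap: 0.0487
grip_force: 32.0
clock: 21.1
tcp_pos: [0.4054, 0.1311, 0.0292]
eef_rot: [[-0.02, 1.0, -0.0], [1.0, 0.02, 0.0], [0.0, -0.0, -1.0]]
ft_force: [-0.4, -0.7, 0.4]
finger_gap: 0.0855
grip_force: 0.0
clock: 21.52
tcp_pos: [0.4063, 0.1313, 0.1831]
eef_rot: [[-0.02, 1.0, 0.004], [1.0, 0.02, 0.0], [0.0, 0.004, -1.0]]
ft_force: [0.0, 0.5, -0.5]
finger_gap: 0.0852
grip_force: 0.0
clock: 21.93
tcp_pos: [0.5398, 0.1361, 0.1926]
eef_rot: [[-0.02, 1.0, 0.004], [1.0, 0.02, 0.0], [0.0, 0.004, -1.0]]
ft_force: [-0.4, -0.3, 0.4]
finger_gap: 0.0856
grip_force: 0.0
clock: 22.35
tcp_pos: [0.5344, 0.1361, 0.0695]
eef_rot: [[-0.02, 1.0, -0.002], [1.0, 0.02, -0.0], [-0.0, -0.002, -1.0]]
ft_force: [-0.0, -0.1, -0.4]
finger_gap: 0.0855
grip_force: 0.0
clock: 22.77
tcp_pos: [0.5372, 0.1362, 0.0385]
eef_rot: [[-0.02, 1.0, 0.002], [1.0, 0.02, 0.0], [0.0, 0.002, -1.0]]
ft_force: [0.6, 0.2, 0.3]
finger_gap: 0.0852
grip_force: 0.0
[0.53772693 0.13628126 0.0389429 ]
{'uv': [280.8, 256.1], 'conf': 0.87} [0.53506448 0.13473339 0.012     ]
[287.3028143  389.37654343]
```

```bash
python3 -m pendant '0 0 0 0 0 0;0 0 0 0 0 0;0 0 0 0 0 0;0 0 0 0 0 0;0 0 0 0 0 0' -1 30;python3 -m pendant '0 0 0 0 0 0;0 0 .05 0 0 0;0 0 .12 0 0 0;0 0 .15 0 0 0;0 0 .15 0 0 0'
python3 -m pendant '-.05 .03 .06 0 0 0;-.14 .07 .02 0 0 0;-.16 .08 0 0 0 0;-.16 .08 0 0 0 0;-.1 .045 0 0 0 0'; python3 -m pendant '-.04 .016 0 0 0 0;0 0 0 0 0 0;0 0 0 0 0 0;0 0 0 0 0 0;0 0 0 0 0 0';python3 -m pendant '0 0 0 0 0 0;0 0 0 0 0 0;0 0 0 0 0 0'
python3 inhand.py .021 .026 ih_cream
python3 - <<'E'
from m import *
c=snap('wrist'); p=get_obs()['tcp_pos']; P=carry(c,(.4068,.1655)); print(np.round(P[:,:2],4).tolist())
im=c['pixels']; print(im[195:245:2,286].tolist())
E
```

```text
clock: 23.28
tcp_pos: [0.537, 0.1362, 0.0379]
eef_rot: [[-0.02, 1.0, 0.001], [1.0, 0.02, 0.0], [0.0, 0.001, -1.0]]
ft_force: [-0.8, -0.3, 4.0]
finger_gap: 0.0404
grip_force: 30.8
clock: 23.7
tcp_pos: [0.535, 0.1359, 0.1313]
eef_rot: [[-0.02, 1.0, -0.003], [1.0, 0.02, -0.0], [-0.0, -0.003, -1.0]]
ft_force: [1.2, 0.2, -1.0]
finger_gap: 0.0402
grip_force: 30.6
clock: 24.12
tcp_pos: [0.4109, 0.1979, 0.147]
eef_rot: [[-0.021, 1.0, -0.003], [1.0, 0.021, 0.0], [0.0, -0.003, -1.0]]
ft_force: [-0.2, -0.3, -1.0]
finger_gap: 0.0402
grip_force: 30.7
clock: 24.53
tcp_pos: [0.4079, 0.1999, 0.1476]
eef_rot: [[-0.019, 1.0, 0.001], [1.0, 0.019, 0.0], [-0.0, 0.001, -1.0]]
ft_force: [0.2, -1.4, -0.3]
finger_gap: 0.0401
grip_force: 30.7
clock: 24.78
tcp_pos: [0.4069, 0.2, 0.1472]
eef_rot: [[-0.019, 1.0, -0.0], [1.0, 0.019, -0.0], [-0.0, -0.0, -1.0]]
ft_force: [0.2, -0.3, -0.5]
finger_gap: 0.0402
grip_force: 30.7
[0.40690808 0.20000141 0.14717329]
cols 242.0 328.4 rows 212.8 291.7 px/mm 2.06
cols 249.0 321.3 rows 157.0 226.8 px/mm 1.32
crop origin [205 128]
spot 2821 spot 2821 spot 2821 spot 2821 
[[0.4031, 0.2707], [0.4051, 0.2007], [0.4072, 0.1313], [0.4094, 0.0608]]
[[95, 91, 90], [93, 89, 89], [123, 118, 118], [130, 124, 123], [139, 134, 133], [133, 128, 127], [132, 126, 126], [136, 131, 131], [149, 143, 144], [140, 134, 134], [140, 135, 135], [146, 144, 143], [144, 143, 142], [154, 153, 152], [176, 172, 170], [166, 180, 185], [179, 165, 153], [180, 163, 150], [180, 164, 150], [180, 164, 151], [156, 148, 139], [118, 125, 127], [129, 138, 140], [129, 136, 139], [124, 131, 133]]
```

```bash
python3 -m pendant '0 .009 -.06 0 0 0;0 0 -.13 0 0 0;0 0 -.15 0 0 0;0 0 -.1 0 0 0;0 0 -.05 0 0 0';python3 -m pendant '0 0 -.03 0 0 0;0 0 -.015 0 0 0;0 0 0 0 0 0;0 0 0 0 0 0;0 0 0 0 0 0';python3 -m pendant '0 0 -.007 0 0 0;0 0 -.004 0 0 0;0 0 0 0 0 0;0 0 0 0 0 0;0 0 0 0 0 0'
```

```text
clock: 25.3
tcp_pos: [0.4041, 0.2014, 0.0465]
eef_rot: [[-0.02, 1.0, -0.005], [1.0, 0.02, -0.001], [-0.001, -0.005, -1.0]]
ft_force: [-1.2, 0.4, -1.0]
finger_gap: 0.04
grip_force: 30.6
clock: 25.72
tcp_pos: [0.4077, 0.2025, 0.0415]
eef_rot: [[-0.02, 1.0, 0.003], [1.0, 0.02, 0.001], [0.001, 0.003, -1.0]]
ft_force: [-1.9, 0.4, -0.9]
finger_gap: 0.0403
grip_force: 30.6
clock: 26.13
tcp_pos: [0.4065, 0.2021, 0.0382]
eef_rot: [[-0.02, 1.0, 0.0], [1.0, 0.02, 0.0], [0.0, 0.0, -1.0]]
ft_force: [1.0, 0.7, -0.7]
finger_gap: 0.0405
grip_force: 30.6
```

```bash
python3 -m pendant '0 0 -.003 0 0 0;0 0 0 0 0 0;0 0 0 0 0 0'; python3 -m pendant '0 0 0 0 0 0;0 0 0 0 0 0;0 0 0 0 0 0;0 0 0 0 0 0;0 0 0 0 0 0' 1; python3 -m pendant '0 0 .05 0 0 0;0 0 .15 0 0 0;0 0 .2 0 0 0;0 0 .2 0 0 0;0 0 .2 0 0 0';python3 -m pendant '0 0 .1 0 0 0;0 0 .05 0 0 0;0 0 0 0 0 0;0 0 0 0 0 0;0 0 0 0 0 0'; python3 -m pendant '0 0 0 0 0 0;0 0 0 0 0 0;0 0 0 0 0 0;0 0 0 0 0 0'
python3 - <<'E'
from m import *
c=snap('wrist','w8'); print(get_obs()['tcp_pos']); im=c['pixels'].copy(); a=np.linspace(0,2*np.pi,72)
S=3.2; A=cv2.resize(im,None,fx=S,fy=S,interpolation=cv2.INTER_CUBIC)
for y,r in ((.105,.023),(.035,.021),(-.035,.025),(-.105,.0165)):
    for rr,col in ((r,(0,255,0)),(.0275,(0,0,255))):
        q=np.array([proj(c,[.4067+.0255*y+rr*np.cos(t),.1657+y+rr*np.sin(t),.012]) for t in a])
        cv2.polylines(A,[np.round(q*S+S/2).astype(int)],True,col,1)
u=[proj(c,[.4067,.1657+y,.03]) for y in (.105,.035,-.035,-.105)]
tiles=[]
for v in u:
    x,y=int(v[0]*S),int(v[1]*S); tiles.append(cv2.copyMakeBorder(A[y-145:y+145,x-190:x+190],0,0,0,0,0))
    print(tiles[-1].shape)
h=min(t.shape[0] for t in tiles)
cv2.imwrite('pics/fin.png',np.vstack([np.hstack([tiles[0][:h],tiles[1][:h]]),np.hstack([tiles[2][:h],tiles[3][:h]])]))
for l in ['jar_red','jar_cream','jar_blue','amber_bottle']: print(l,[(round(d['conf'],2),np.round(ray(c,d['uv'],.012)[:2],4)) for d in pinpoint('wrist',l)[:2]])
E
```

```text
clock: 26.38
tcp_pos: [0.4066, 0.2022, 0.0379]
eef_rot: [[-0.02, 1.0, 0.0], [1.0, 0.02, 0.0], [0.0, 0.0, -1.0]]
ft_force: [-1.6, -0.5, 5.2]
finger_gap: 0.04
grip_force: 31.3
clock: 26.8
tcp_pos: [0.4064, 0.2021, 0.0374]
eef_rot: [[-0.02, 1.0, -0.0], [1.0, 0.02, 0.0], [0.0, -0.0, -1.0]]
ft_force: [-0.5, 0.7, -0.9]
finger_gap: 0.0854
grip_force: 0.0
clock: 27.22
tcp_pos: [0.4058, 0.2019, 0.1997]
eef_rot: [[-0.02, 1.0, -0.0], [1.0, 0.02, -0.0], [-0.0, -0.0, -1.0]]
ft_force: [1.2, -0.1, -0.6]
finger_gap: 0.0856
grip_force: 0.0
clock: 27.63
tcp_pos: [0.4049, 0.2017, 0.2252]
eef_rot: [[-0.02, 1.0, -0.004], [1.0, 0.02, -0.001], [-0.001, -0.004, -1.0]]
ft_force: [-0.5, 0.5, -1.1]
finger_gap: 0.0852
grip_force: 0.0
clock: 27.97
tcp_pos: [0.406, 0.202, 0.2265]
eef_rot: [[-0.02, 1.0, -0.002], [1.0, 0.02, -0.001], [-0.0, -0.002, -1.0]]
ft_force: [-0.5, 0.1, -0.1]
finger_gap: 0.0854
grip_force: 0.0
[0.40615961 0.20202334 0.22682522]
(290, 380, 3)
(290, 380, 3)
(290, 380, 3)
(290, 380, 3)
jar_red [(0.7, array([0.4087, 0.2723]))]
jar_cream [(0.67, array([0.4061, 0.2012]))]
jar_blue [(0.92, array([0.4069, 0.1298])), (0.59, array([ 0.5141, -0.0268]))]
amber_bottle [(0.9, array([0.4055, 0.0603]))]
```

View pics/fin.png

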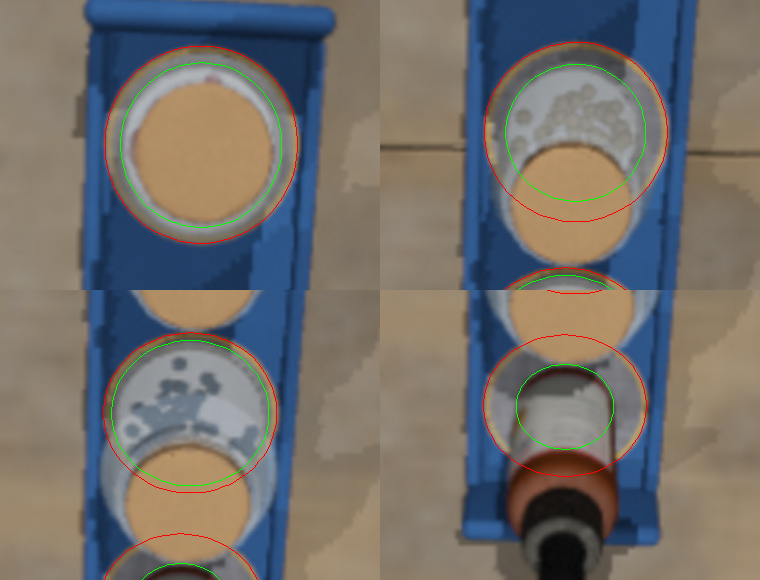

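All four stand upright and centred on their rings within about 1–1.5 mm: red top-left tile, cream top-right, blue bottom-left, amber bottom-right. The gripper is clear, so I'm handing in.

```bash
python3 -c "
from cell import *
print(finish_job())"
```

```text
the job is handed in; nothing more can be done
None
```

I moved all four to the blue rack in reverse order (red, cream, blue, amber from left to right), each upright and measured within about 2 mm of its place's centre, and handed the job in at about 28 s; no verdict came back.

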